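Load the specimen kit tray, tall bottle last

TASK

Load the two-bay kit tray on the lab bench: stand the low wide specimen pot in the wide bay first and let go of it, then stand the tall slim bottle in the narrow bay last, so that it never blocks the reach to the pot's bay. Keep both upright, set them down on the bay floors rather than dropping them, and leave the squat bottle where it is.

Things in the scene. Friction and masses are not known exactly. Their poses are not given: they have to be found in the camera images.
- tray: shallow bare aluminium tray with a dark grey floor, fixed to the bench, 92 (its x) x 154 (its y) x 14 mm high, floor 4 mm thick, outer walls and the one divider 4 mm thick and rising 10 mm above the floor. It holds two bays side by side along its y: the wide one on its +y side, the narrow one on its -y side. Origin: centre of its underside, on the bench
- wide_bay (a point): centre of the wide bay, on its floor, 4 mm above the bench; the bay is 84 x 84 mm inside, 10 mm deep. Axes as the tray's
- narrow_bay (a point): centre of the narrow bay, on its floor, 4 mm above the bench; the bay is 84 (x) x 58 (y) mm inside, 10 mm deep. Axes as the tray's
- pot: low wide round specimen pot, loose, standing upright on the bench: 50 mm high in all, a white screw lid 60 mm in diameter from 34 to 50 mm height over a grey body 54 to 56 mm in diameter; about 0.09 kg. Grip it across the lid. Origin: centre of its underside, z up
- tall_bottle: tall slim round bottle, loose, standing upright on the bench: 150 mm high in all, grey body 38 mm in diameter up to 104 mm, shoulder narrowing to 26 mm at 118 mm, white cap 30 mm in diameter from 118 to 150 mm; about 0.12 kg. Grip it by the cap from above. Origin: centre of its underside, z up
- squat_bottle: bystander, to be left alone: shorter, thicker round bottle of the same make, loose, 85 mm high in all, grey body 50 mm in diameter up to 54 mm, shoulder, white cap 30 mm in diameter from 64 to 85 mm. Origin: centre of its underside. The pot and the two bottles stand in three places, two on the robot's left and one on its right, which is where varies
Not all that is in view belongs to the job. Leave any purple look-alike of the pot alone.

How it is judged:
By the outcome, as a careful person would: the job done as asked, in the order asked, and still so for the second after the job is handed in, with the robot touching nothing.
It also fails if it takes over 64 s, if anything falls off the work surface, if the arm or the gripper's body presses on something with over 40 N, if the wrist force passes 120 N, or if a joint passes its speed limit or range.

ROBOT

A 6-joint arm with a two-finger parallel gripper is mounted at the origin on the work surface. World frame = base frame: x ahead of the robot, y to its left, z up, the work surface at z = 0. Lengths are in m, angles in degrees, forces in N, time in s.
With the tool pointing down it reaches from about 0.375 to 0.9 m from the base axis. Payload 3.1 kg.
Tool frame: the origin (TCP) lies on the centre line of the jaws, within the pads' length; the fingertips stand 25 mm ahead of it and the grasp point (between the pads) lies 6 mm ahead of it; y points along the fingers, x is the direction in which the jaws open and shut, and the axes are right-handed (so a half turn about y gives the same grasp; the last joint's range is limited). The gripper opens to 87 mm and grips with 3 to 60 N. Pads are 19 mm wide; open, the fingers measure 117 mm over their backs; the gripper's body (75 mm by 190 mm) begins 51 mm behind the grasp point.
Start: joints at [-76.633, 30.224, 82.088, -0, 67.689, -10.227], TCP at [0.25, -0.573, 0.248] pointing down, gripper open.
Joint ranges: [-176.69, 176.69], [-43.24, 126.21], [12.49, 139.97], [-82, 262], [0, 151.66], [-163.58, 163.58]. Speed limits (degrees/s): [159.86, 159.86, 180, 180, 180, 180].

INTERFACE

Orientations are given as a 3x3 rotation matrix whose columns are the frame's x, y, z axes.
In Python, from rig import * gives the robot as it stands.
- The arm moves only by the tool play_rows, never from a script. Its argument "commands" is a list of rows, each a list of 2 entries, a list of its own where there are three numbers: the shift along the world's x, y, z in m, then the turn, a rotation vector about the world's x, y, z in rad. A call has 1 to 10 rows; each row is the pose to reach, as a shift and turn from the pose commanded when the call began; what a row does not reach only later rows make up. A row lasts 1/8 s, in which the tool goes at most 62.5 mm and 10.7 degrees, less where a joint would pass 70% of its speed; a pose out of reach is approached as far as the arm can. A call with a gripper value outside its range is refused whole. "gripper" is the finger opening in m, from 0 to 0.087, set as the call begins (left out, the last holds). The fingers move at their own pace and stop on an object; the grip force is fixed at half the most. Time passes only in rows, so rows that repeat a pose let the fingers close. It gives the time, the measured TCP pose, the force and the opening at its end, in the units of the state.
- read_state(): the state, without advancing time (a new reading comes with each control period).
- capture(name): name is "scene" or "side" or "wrist"; returns a dict with "frame" (480x640x3 uint8, red, green, blue), "depth" (480x640 float32, m along the optical axis (not along the pixel's ray), 0 where there is no reading), "mtx" (3x3 intrinsics, pixels), "cam_to_world" (4x4, takes a point from camera to world coordinates); the wrist camera has in their place "hand_eye" (4x4, takes a point from camera to tool coordinates, whose origin is the TCP and whose axes are the tool frame's). Camera axes: x right, y down, z forward; pixel columns grow to the right and rows downward; lengths in m; the calibration is good to about 2 mm. A picture is of the moment at which its call begins: read the wrist's pose just before it.
- hand_in(): hands the job in, once; it reports no verdict.
The state is a dict: "time_s": time; "joint_positions": joint angles; "qvel": joint speeds; "tau": joint torques, N m; "position": TCP position; "tcp_rot": TCP orientation; "force": force on the tool from outside, world axes, zero at the start; "moment": the same for the moment, N m; "opening": opening from 0.0 (shut) to 1.0 (fully open).
Only numpy, scipy, OpenCV 4.12 (cv2) and the standard library are available. Lean on these libraries where they do the work, as an engineer would, in place of code of your own. Each camera call takes 0.05 s, during which the arm holds its last target. There are 200 camera calls.

## Working session

There is one attempt and no reset: what is moved stays moved. The work goes in short steps, Python scripts to look and compute and a tool call to move; the robot and the scene stay as the last step left them, time stands still between calls to the robot, and variables do not carry over. Pictures are saved under pics/ and viewed, about 8 in all and at most 12, crops included, and the job is handed in when it is done.

Besides the shell and the picture viewer there is one more tool, called after "Emit:" as name(argument=value, ...) on one line, values as JSON. play_rows: Moves the arm, as the interface text tells. Its arguments: {"type":"object","properties":{"commands":{"type":"array"},"gripper":{"type":"number"}},"required":["commands"]}

```bash
mkdir -p pics; ls; python3 - <<'E'
from rig import *
import numpy as np,cv2
s=read_state();print(s['position'],s['tcp_rot'],s['time_s'],s['opening'])
ims=[]
for n in ("scene","side"):
    c=capture(n);np.savez(n+'.npz',**c);ims.append(c['frame'])
    print(n,c['mtx'].tolist(),np.round(c['cam_to_world'],3).tolist(),(c['depth']>0).mean())
    cv2.imwrite(f'pics/{n}0.png',c['frame'][:,:,::-1])
E
```

```text
pics
[ 0.25004843 -0.57205335  0.24658762] [[ 4.00271025e-01 -5.03698166e-04  9.16396668e-01]
 [-9.16394316e-01  2.11118774e-03  4.00271158e-01]
 [-2.13630126e-03 -9.99997645e-01  3.83461144e-04]] 0.0 1.0008174440904103
scene [[436.32843307527753, 0.0, 322.37139744352424], [0.0, 436.32843307527753, 236.8200706509552], [0.0, 0.0, 1.0]] [[0.535, 0.543, -0.647, 1.04], [0.845, -0.341, 0.413, -0.373], [0.003, -0.767, -0.641, 0.539], [0.0, 0.0, 0.0, 1.0]] 0.9961263020833333
side [[618.5345912379684, 0.0, 330.0098582170866], [0.0, 618.5345912379684, 231.1687564824951], [0.0, 0.0, 1.0]] [[-0.919, -0.278, 0.281, 0.194], [-0.395, 0.647, -0.652, 0.783], [-0.0, -0.71, -0.705, 0.936], [0.0, 0.0, 0.0, 1.0]] 0.9961555989583334
```

View pics/scene0.png

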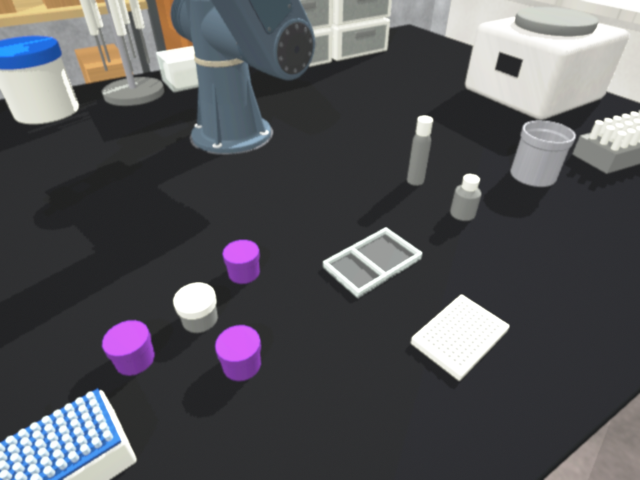

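View pics/side0.png

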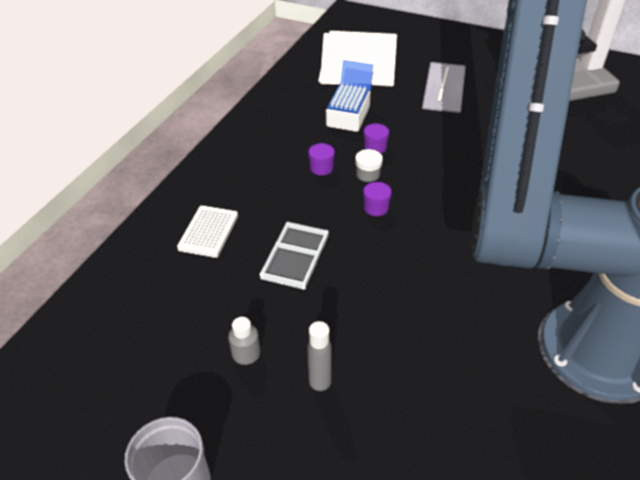

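```bash
cat > h.py <<'E'
import numpy as np,cv2
def cloud(c,T=None):
    K=c['mtx'];T=c['cam_to_world'] if T is None else T;d=c['depth']
    v,u=np.mgrid[:480,:640]
    p=np.stack([(u-K[0,2])/K[0,0]*d,(v-K[1,2])/K[1,1]*d,d],-1)
    return p@T[:3,:3].T+T[:3,3]
def plane(c,uv,z,T=None):
    K=c['mtx'];T=c['cam_to_world'] if T is None else T;uv=np.atleast_2d(uv).astype(float)
    r=np.c_[(uv-K[[0,1],2])/K[0,0],np.ones(len(uv))]@T[:3,:3].T;o=T[:3,3]
    return (o+r*((z-o[2])/r[:,2])[:,None])[:,:2]
def masks(c):
    hsv=cv2.cvtColor(c['frame'],cv2.COLOR_RGB2HSV);H,S,V=cv2.split(hsv)
    return (S<60)&(V>165),(S>100)&(H>130)&(H<160)
E
python3 - <<'E'
import numpy as np,cv2
from h import *
for n,seeds in (("scene",dict(pot=(197,307,.05),tall=(425,126,.15),squat=(470,182,.085),tray=(372,262,.014))),("side",dict(pot=(369,165,.05),tall=(319,335,.15),squat=(242,327,.085),tray=(295,255,.014)))):
    c=dict(np.load(n+'.npz'));P=cloud(c)
    w,pu=masks(c)
    for k,(u,v,h) in seeds.items():
        r=65 if k=='tray' else 28
        box=np.zeros((480,640),bool);box[v-r:v+r,u-r:u+r]=1
        m=box&(abs(P[...,2]-h)<.005)
        if k=='tray': m&=(c['frame'].min(2)>110)
        nb,lab,st,ce=cv2.connectedComponentsWithStats(m.astype(np.uint8))
        i=1+st[1:,4].argmax();q=P[lab==i]
        if k=='tray': 
            vv,uu=np.nonzero(lab==i);q2=plane(c,np.c_[uu,vv],.014)
            print(n,k,cv2.minAreaRect(q[:,:2].astype(np.float32)*1000),cv2.minAreaRect(q2.astype(np.float32)*1000),q[:,2].mean())
            # depth-free
        else: print(n,k,[round(float(x)*1000,1) for x in np.ravel([*cv2.minEnclosingCircle(q[:,:2].astype(np.float32))][0])],cv2.minEnclosingCircle(q[:,:2].astype(np.float32))[1]*1000,len(q),q[:,2].mean(),q[:,:2].mean(0))
    nb,lab,st,ce=cv2.connectedComponentsWithStats(pu.astype(np.uint8))
    for i in range(1,nb):
        if st[i,4]>100:
            q=P[lab==i];t=np.percentile(q[:,2],95);q=q[q[:,2]>t-.006];print(n,'purple',t,cv2.minEnclosingCircle(q[:,:2].astype(np.float32)))
E
```

```text
scene pot [561.9, -296.1] 31.02770261466503 995 0.049747229867850754 [ 0.56420746 -0.29650841]
scene tall [438.6, 259.9] 15.523716807365417 100 0.14948732374501175 [0.44072405 0.25821192]
scene squat [583.9, 259.7] 16.071824356913567 128 0.08451190891685031 [0.58584872 0.25783213]
scene tray ((604.1500854492188, 12.111335754394531), (94.07564544677734, 157.62791442871094), 6.1768083572387695) ((606.0800170898438, 10.440353393554688), (96.30851745605469, 158.76370239257812), 5.92294454574585) 0.012940443564078795
scene purple 0.05124187606912598 ((0.7575865983963013, -0.27664467692375183), 0.2978751063346863)
scene purple 0.05103397636468952 ((0.7956433892250061, -0.38606250286102295), 0.24434345960617065)
scene purple 0.05109602914196096 ((0.8409435749053955, -0.32247501611709595), 0.20487220585346222)
side pot [561.3, -292.8] 33.245425671339035 343 0.048474557944635815 [ 0.55969841 -0.29340621]
side tall [437.8, 260.9] 16.28236100077629 246 0.1482914876221638 [0.43742956 0.26203931]
side squat [583.5, 260.6] 15.725681558251381 200 0.0829472810860963 [0.58327591 0.2607391 ]
side tray ((603.3781127929688, 12.376800537109375), (93.8349609375, 158.63548278808594), 5.837927341461182) ((601.676513671875, 15.626472473144531), (93.4939956665039, 159.0438690185547), 5.915249824523926) 0.011975818545052003
side purple 0.05051539482462451 ((0.5811183452606201, -0.39894211292266846), 0.033068735152482986)
side purple 0.05026547352920325 ((0.4359969198703766, 0.2397722750902176), 0.5948087573051453)
side purple 0.050374658954975234 ((0.5011444091796875, -0.19259099662303925), 0.03280341252684593)
```

Emit:
play_rows(commands=[[[0.02, 0.018, 0], [0, 0, 0.05]], [[0.06, 0.053, 0], [0, 0, 0.15]], [[0.1, 0.09, -0.01], [0, 0, 0.27]], [[0.145, 0.13, -0.02], [0, 0, 0.39]], [[0.19, 0.17, -0.03], [0, 0, 0.51]], [[0.23, 0.205, -0.04], [0, 0, 0.62]], [[0.27, 0.24, -0.05], [0, 0, 0.72]], [[0.3, 0.267, -0.06], [0, 0, 0.78]], [[0.3115, 0.2785, -0.068], [0, 0, 0.8]], [[0.3115, 0.2785, -0.068], [0, 0, 0.8]]], gripper=0.087)

```text
time_s: 1.35
position: [0.5613, -0.2934, 0.1784]
tcp_rot: [[0.937, -0.002, 0.35], [-0.35, 0.001, 0.937], [-0.003, -1.0, 0.0]]
force: [0.2, -0.1, -0.2]
opening: 1.001
```

```bash
cat > w.py <<'E'
import sys
from rig import *
from h import *
def wrist(name):
    s=read_state();c=capture('wrist');T=np.eye(4);T[:3,:3]=s['tcp_rot'];T[:3,3]=s['position'];T=T@c['hand_eye']
    cv2.imwrite(f'pics/{name}.png',c['frame'][:,:,::-1])
    print('t',s['time_s'],'pos',np.round(s['position'],4),'x',np.round(s['tcp_rot'][:,0],3),'F',np.round(s['force'],1),'open',s['opening'],'q',np.round(s['joint_positions'],1))
    return s,c,T
E
python3 - <<'E'
from w import *
s,c,T=wrist('w1');P=cloud(c,T)
m=abs(P[...,2]-.05)<.006
w,pu=masks(c)
for nm,mm in(('white',m&w),('purple',m&pu)):
    nb,lab,st,ce=cv2.connectedComponentsWithStats(mm.astype(np.uint8))
    for i in range(1,nb):
        if st[i,4]>300:
            q=P[lab==i];print(nm,st[i],q[:,2].mean(),cv2.minEnclosingCircle(q[:,:2].astype(np.float32)),q[:,:2].mean(0))
E
```

```text
t 1.35 pos [ 0.5613 -0.2934  0.1784] x [ 0.937 -0.35  -0.003] F [ 0.2 -0.1 -0.2] open 1.001247829399223 q [-37.7  35.5  84.4  -0.   60.3 -17.2]
white [ 283  200   73   72 4085] 0.049180454284803644 ((0.5622298121452332, -0.2942759394645691), 0.030019111931324005) [ 0.56252055 -0.29331804]
purple [356 340  29  27 387] 0.049231573176481955 ((0.5666013956069946, -0.41142210364341736), 0.018391191959381104) [ 0.56502035 -0.41146882]
```

View pics/w1.png

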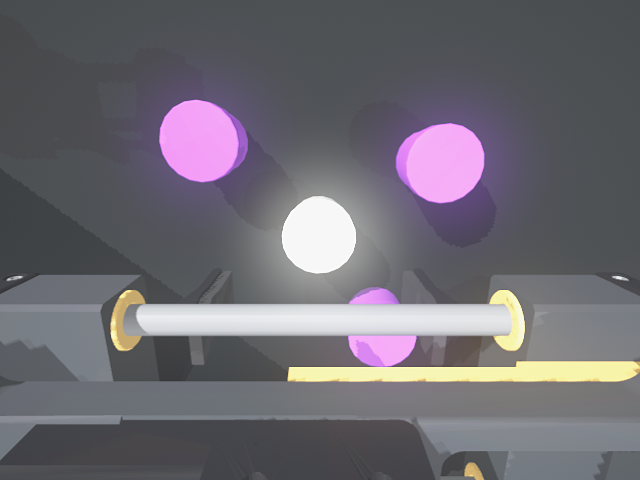

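Emit:
play_rows(commands=[[[0, 0, -0.02], [0, 0, 0]], [[0, 0, -0.05], [0, 0, 0]], [[0, 0, -0.08], [0, 0, 0]], [[0, 0, -0.105], [0, 0, 0]], [[0, 0, -0.12], [0, 0, 0]], [[0, 0, -0.128], [0, 0, 0]], [[0, 0, -0.13], [0, 0, 0]], [[0, 0, -0.13], [0, 0, 0]]])

```text
time_s: 2.4
position: [0.5621, -0.2946, 0.0503]
tcp_rot: [[0.936, 0.001, 0.351], [-0.351, -0.001, 0.936], [0.001, -1.0, -0.0]]
force: [0.4, 0.4, -0.1]
opening: 1.001
```

Emit:
play_rows(commands=[[[0, 0, 0], [0, 0, 0]], [[0, 0, 0], [0, 0, 0]], [[0, 0, 0], [0, 0, 0]], [[0, 0, 0], [0, 0, 0]], [[0, 0, 0], [0, 0, 0]], [[0, 0, 0], [0, 0, 0]], [[0, 0, 0], [0, 0, 0]], [[0, 0, 0], [0, 0, 0]]], gripper=0.04)

```text
time_s: 3.4
position: [0.5618, -0.2942, 0.0497]
tcp_rot: [[0.936, 0.0, 0.351], [-0.351, -0.0, 0.936], [0.0, -1.0, 0.0]]
force: [0.2, 1.0, 3.1]
opening: 0.682
```

Emit:
play_rows(commands=[[[0, 0, 0.01], [0, 0, 0]], [[0, 0, 0.035], [0, 0, 0]], [[0, 0, 0.065], [0, 0, 0]], [[0, 0, 0.09], [0, 0, 0]], [[0.002, 0.012, 0.1], [0, 0, 0]], [[0.006, 0.045, 0.1], [0, 0, 0]], [[0.011, 0.085, 0.1], [0, 0, 0]], [[0.016, 0.13, 0.1], [0, 0, 0]], [[0.021, 0.175, 0.1], [0, 0, 0]], [[0.026, 0.22, 0.1], [0, 0, 0]]])

```text
time_s: 4.65
position: [0.5869, -0.0718, 0.1488]
tcp_rot: [[0.936, -0.002, 0.351], [-0.351, 0.001, 0.936], [-0.002, -1.0, 0.0]]
force: [0.6, 1.1, -1.4]
opening: 0.678
```

Emit:
play_rows(commands=[[[0.004, 0.04, 0], [0, 0, 0]], [[0.008, 0.075, -0.005], [0, 0, 0]], [[0.011, 0.1, -0.01], [0, 0, 0]], [[0.013, 0.114, -0.02], [0, 0, 0]], [[0.0135, 0.117, -0.035], [0, 0, 0]], [[0.0135, 0.1175, -0.05], [0, 0, 0]], [[0.0135, 0.1175, -0.06], [0, 0, 0]], [[0.0135, 0.1175, -0.06], [0, 0, 0]]])

```text
time_s: 5.65
position: [0.6004, 0.0425, 0.0882]
tcp_rot: [[0.936, -0.003, 0.352], [-0.352, 0.0, 0.936], [-0.002, -1.0, -0.001]]
force: [-0.3, -0.2, -0.7]
opening: 0.681
```

```bash
python3 - <<'E'
from w import *
s,c,T=wrist('w2')
for n in ("scene","side"):
    c=capture(n);P=cloud(c)
    m=(abs(P[...,2]-.09)<.008)&(abs(P[...,0]-.6)<.05)&(abs(P[...,1]-.04)<.06)&masks(c)[0]
    q=P[m];print(n,len(q),q.mean(0) if len(q) else 0)
    cv2.imwrite(f'pics/{n}1.png',cv2.resize(c['frame'][150:350,200:460,::-1],None,fx=3,fy=3))
E
```

```text
t 5.65 pos [0.6004 0.0425 0.0882] x [ 0.936 -0.352 -0.002] F [-0.3 -0.2 -0.7] open 0.680675659411117 q [-6.6 40.8 92.3 -0.  47.1 14.1]
scene 226 [0.59850923 0.02107675 0.08828005]
side 274 [0.60690333 0.05440874 0.08752435]
```

View pics/scene1.png

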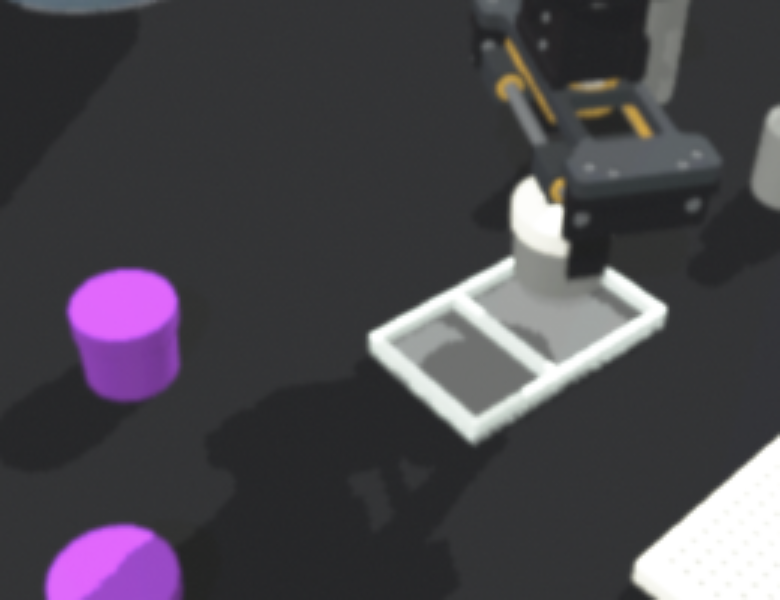

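The crop shows the pot (555, 240) held upright over the wide bay. The tray corners at (370, 340), (475, 435) and (660, 305) are unobstructed. Next I lower the pot.

Emit:
play_rows(commands=[[[0, 0, -0.008], [0, 0, 0]], [[0, 0, -0.018], [0, 0, 0]], [[0, 0, -0.026], [0, 0, 0]], [[0, 0, -0.031], [0, 0, 0]], [[0, 0, -0.033], [0, 0, 0]], [[0, 0, -0.0345], [0, 0, 0]], [[0, 0, -0.0355], [0, 0, 0]], [[0, 0, -0.036], [0, 0, 0]], [[0, 0, -0.036], [0, 0, 0]]])

```text
time_s: 6.92
position: [0.6013, 0.0433, 0.0537]
tcp_rot: [[0.936, 0.0, 0.351], [-0.351, -0.0, 0.936], [0.0, -1.0, 0.0]]
force: [0.1, -0.3, -0.7]
opening: 0.68
```

No contact force yet, so I'll creep down.

Emit:
play_rows(commands=[[[0, 0, -0.0005], [0, 0, 0]], [[0, 0, -0.001], [0, 0, 0]], [[0, 0, -0.001], [0, 0, 0]]])

```text
time_s: 7.3
position: [0.6013, 0.0433, 0.0537]
tcp_rot: [[0.936, 0.001, 0.351], [-0.351, -0.0, 0.936], [0.001, -1.0, 0.0]]
force: [-2.3, 0.2, 6.8]
opening: 0.68
```

Emit:
play_rows(commands=[[[0, 0, 0], [0, 0, 0]], [[0, 0, 0], [0, 0, 0]], [[0, 0, 0], [0, 0, 0]], [[0, 0, 0], [0, 0, 0]], [[0, 0, 0], [0, 0, 0]], [[0, 0, 0], [0, 0, 0]]], gripper=0.087)

```text
time_s: 8.05
position: [0.6011, 0.0433, 0.0525]
tcp_rot: [[0.936, -0.0, 0.351], [-0.351, 0.0, 0.936], [-0.0, -1.0, -0.0]]
force: [0.6, 0.7, 0.5]
opening: 0.999
```

Emit:
play_rows(commands=[[[0, 0, 0.005], [0, 0, 0]], [[0, 0, 0.02], [0, 0, 0]], [[0, 0, 0.05], [0, 0, 0]], [[0, 0, 0.09], [0, 0, 0]], [[0, 0, 0.13], [0, 0, 0]], [[0, 0, 0.17], [0, 0, 0]], [[0, 0, 0.2], [0, 0, 0]], [[0, 0, 0.217], [0, 0, 0]], [[0, 0, 0.217], [0, 0, 0]]])

```text
time_s: 9.18
position: [0.602, 0.0432, 0.2723]
tcp_rot: [[0.936, 0.005, 0.351], [-0.351, -0.001, 0.936], [0.005, -1.0, 0.001]]
force: [-0.8, 0.6, -0.1]
opening: 0.999
```

```bash
python3 - <<'E'
from w import *
s,c,T=wrist('w3');P=cloud(c,T)
g=(abs(P[...,0]-.6)<.1)&(abs(P[...,1]-.02)<.13)
m=g&(abs(P[...,2]-.054)<.006)
q=P[m];print('lid',len(q),q.mean(0),cv2.minEnclosingCircle(q[:,:2].astype(np.float32)))
m=g&(abs(P[...,2]-.013)<.004)&(c['frame'].min(2)>110)
nb,lab,st,ce=cv2.connectedComponentsWithStats(m.astype(np.uint8));i=1+st[1:,4].argmax();q=P[lab==i];print('tray',len(q),cv2.minAreaRect(q[:,:2].astype(np.float32)),q[:,2].mean())
E
```

```text
t 9.175 pos [0.602  0.0432 0.2723] x [ 0.936 -0.351  0.005] F [-0.8  0.6 -0.1] open 0.9986274844687717 q [-6.5 26.9 83.9  0.  68.9 14.1]
lid 2403 [0.60194297 0.04390225 0.05320192] ((0.6017740964889526, 0.04297410696744919), 0.030051585286855698)
tray 1765 ((0.6051781177520752, 0.013421721756458282), (0.09225154668092728, 0.1544630527496338), 6.027498722076416) 0.012950465029382841
```

View pics/w3.png

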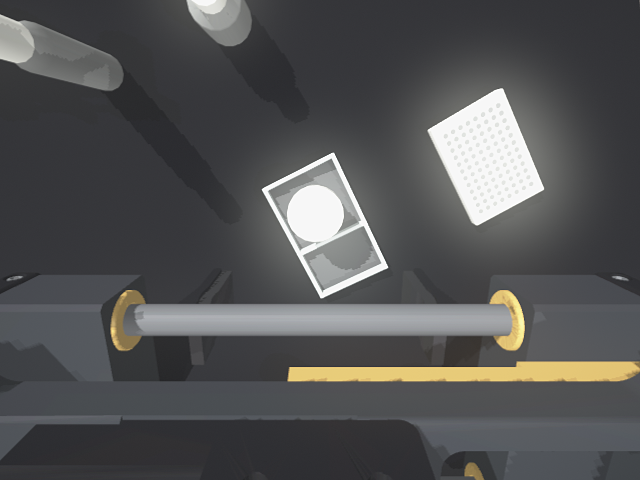

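Wrist view: the pot (315, 213) stands in the wide bay, and its lid height and radius match. The narrow bay (345, 260) is empty. Next is the tall bottle.

Emit:
play_rows(commands=[[[-0.009, 0.012, 0], [0, 0, 0]], [[-0.033, 0.044, 0], [0, 0, 0]], [[-0.06, 0.08, 0], [0, 0, 0]], [[-0.09, 0.12, 0], [0, 0, 0]], [[-0.12, 0.16, 0], [0, 0, 0]], [[-0.143, 0.19, 0], [0, 0, 0]], [[-0.158, 0.21, 0], [0, 0, 0]], [[-0.163, 0.2175, 0], [0, 0, 0]], [[-0.163, 0.2175, 0], [0, 0, 0]]])

```text
time_s: 10.35
position: [0.4376, 0.261, 0.2691]
tcp_rot: [[0.937, -0.001, 0.35], [-0.35, -0.001, 0.937], [-0.001, -1.0, -0.001]]
force: [-0.7, 0.6, -0.1]
opening: 0.996
```

```bash
python3 - <<'E'
from w import *
s,c,T=wrist('w4');P=cloud(c,T)
m=(abs(P[...,0]-.438)<.06)&(abs(P[...,1]-.26)<.06)&(abs(P[...,2]-.15)<.006)&masks(c)[0]
q=P[m];print('cap',len(q),q.mean(0),cv2.minEnclosingCircle(q[:,:2].astype(np.float32)))
E
```

```text
t 10.35 pos [0.4376 0.261  0.2691] x [ 0.937 -0.35  -0.001] F [-0.7  0.6 -0.1] open 0.9963837764427956 q [18.2 19.8 96.9 -0.  63.4 38.7]
cap 1098 [0.4392312  0.2633386  0.14910571] ((0.4387921690940857, 0.2627142667770386), 0.015106737613677979)
```

Emit:
play_rows(commands=[[[0.0005, 0.001, -0.02], [0, 0, 0]], [[0.0005, 0.001, -0.05], [0, 0, 0]], [[0.0005, 0.001, -0.08], [0, 0, 0]], [[0.0005, 0.001, -0.105], [0, 0, 0]], [[0.0005, 0.001, -0.12], [0, 0, 0]], [[0.0005, 0.001, -0.126], [0, 0, 0]], [[0.0005, 0.001, -0.127], [0, 0, 0]], [[0.0005, 0.001, -0.127], [0, 0, 0]]])

```text
time_s: 11.4
position: [0.4392, 0.2619, 0.1432]
tcp_rot: [[0.936, 0.001, 0.351], [-0.351, 0.0, 0.936], [0.001, -1.0, 0.001]]
force: [-0.7, -0.4, 0.4]
opening: 1.002
```

Emit:
play_rows(commands=[[[0, 0, 0], [0, 0, 0]], [[0, 0, 0], [0, 0, 0]], [[0, 0, 0], [0, 0, 0]], [[0, 0, 0], [0, 0, 0]], [[0, 0, 0], [0, 0, 0]], [[0, 0, 0], [0, 0, 0]], [[0, 0, 0], [0, 0, 0]], [[0, 0, 0], [0, 0, 0]], [[0, 0, 0], [0, 0, 0]], [[0, 0, 0], [0, 0, 0]]], gripper=0.015)

```text
time_s: 12.65
position: [0.4387, 0.2618, 0.1425]
tcp_rot: [[0.936, -0.0, 0.351], [-0.351, -0.0, 0.936], [-0.0, -1.0, -0.0]]
force: [-0.9, -0.6, 0.1]
opening: 0.337
```

Emit:
play_rows(commands=[[[0, 0, 0.01], [0, 0, 0]], [[0, 0, 0.03], [0, 0, 0]], [[0, 0, 0.06], [0, 0, 0]], [[0, 0, 0.085], [0, 0, 0]], [[0.003, -0.005, 0.098], [0, 0, 0]], [[0.012, -0.02, 0.1], [0, 0, 0]], [[0.027, -0.046, 0.1], [0, 0, 0]], [[0.045, -0.077, 0.1], [0, 0, 0]], [[0.065, -0.11, 0.1], [0, 0, 0]], [[0.085, -0.145, 0.1], [0, 0, 0]]])

```text
time_s: 13.9
position: [0.5239, 0.1145, 0.2413]
tcp_rot: [[0.936, -0.002, 0.352], [-0.352, -0.0, 0.936], [-0.002, -1.0, -0.001]]
force: [1.0, -0.3, -1.3]
opening: 0.337
```

Emit:
play_rows(commands=[[[0.02, -0.035, 0], [0, 0, 0]], [[0.04, -0.068, 0], [0, 0, 0]], [[0.057, -0.098, 0], [0, 0, 0]], [[0.071, -0.123, 0], [0, 0, 0]], [[0.081, -0.139, 0], [0, 0, 0]], [[0.086, -0.147, -0.005], [0, 0, 0]], [[0.086, -0.147, -0.02], [0, 0, 0]], [[0.086, -0.147, -0.04], [0, 0, 0]], [[0.086, -0.147, -0.05], [0, 0, 0]], [[0.086, -0.147, -0.05], [0, 0, 0]]])

```text
time_s: 15.15
position: [0.6086, -0.0293, 0.1913]
tcp_rot: [[0.937, -0.003, 0.35], [-0.35, 0.001, 0.937], [-0.003, -1.0, -0.0]]
force: [0.4, 0.3, -2.0]
opening: 0.334
```

```bash
python3 - <<'E'
from w import *
s,c,T=wrist('w5')
ims=[]
for n,(u,v) in (("scene",(370,240)),("side",(300,220))):
    c=capture(n);ims.append(cv2.resize(c['frame'][v-110:v+90,u-65:u+65,::-1],None,fx=2.9,fy=2.9))
    P=cloud(c);m=(abs(P[...,0]-.61)<.03)&(abs(P[...,1]+.03)<.03)&(P[...,2]>.06)&(P[...,2]<.15);q=P[m];print(n,len(q),[ (round(float(np.mean(q[(abs(q[:,2]-z)<.01)][:,0])),4),round(float(np.mean(q[(abs(q[:,2]-z)<.01)][:,1])),4)) for z in (.07,.09,.11,.13)], q[:,2].min())
cv2.imwrite('pics/s2.png',np.hstack(ims))
E
```

```text
t 15.15 pos [ 0.6086 -0.0293  0.1913] x [ 0.937 -0.35  -0.003] F [ 0.4  0.3 -2. ] open 0.3335558671181363 q [-13.3  32.9  87.4   0.   59.9   7.3]
scene 1039 [(0.6203, -0.0393), (0.62, -0.0391), (0.6206, -0.039), (0.6203, -0.0393)] 0.06000105689734386
side 628 [(0.6023, -0.0183), (0.6023, -0.0185), (0.6032, -0.0177), (0.6022, -0.0177)] 0.06017688318531311
```

View pics/s2.png

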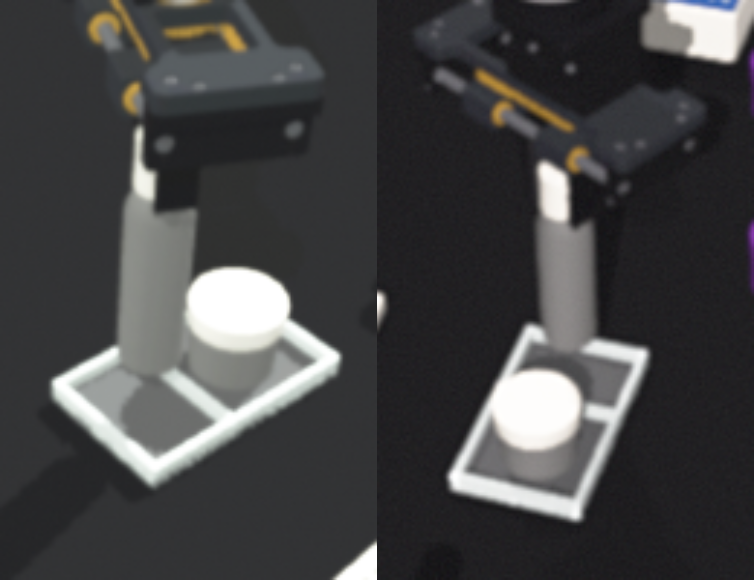

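Both views show the bottle upright (left crop 155, 270; right crop 568, 280) above the narrow bay. The pot is standing in the wide bay. Now I lower the bottle.

Emit:
play_rows(commands=[[[0.0005, -0.0005, -0.01], [0, 0, 0]], [[0.0005, -0.0005, -0.022], [0, 0, 0]], [[0.0005, -0.0005, -0.032], [0, 0, 0]], [[0.0005, -0.0005, -0.039], [0, 0, 0]], [[0.0005, -0.0005, -0.042], [0, 0, 0]], [[0.0005, -0.0005, -0.0435], [0, 0, 0]], [[0.0005, -0.0005, -0.0445], [0, 0, 0]], [[0.0005, -0.0005, -0.045], [0, 0, 0]], [[0.0005, -0.0005, -0.0455], [0, 0, 0]], [[0.0005, -0.0005, -0.0455], [0, 0, 0]]])

```text
time_s: 16.55
position: [0.6102, -0.0307, 0.1471]
tcp_rot: [[0.936, 0.0, 0.351], [-0.351, -0.0, 0.936], [0.0, -1.0, 0.0]]
force: [0.9, 0.2, -1.7]
opening: 0.336
```

Emit:
play_rows(commands=[[[0, 0, -0.0005], [0, 0, 0]], [[0, 0, -0.001], [0, 0, 0]], [[0, 0, -0.001], [0, 0, 0]]])

```text
time_s: 16.92
position: [0.6103, -0.0307, 0.1465]
tcp_rot: [[0.936, 0.0, 0.351], [-0.351, -0.0, 0.936], [0.0, -1.0, 0.0]]
force: [-0.2, 0.7, 3.4]
opening: 0.337
```

Emit:
play_rows(commands=[[[0, 0, 0], [0, 0, 0]], [[0, 0, 0], [0, 0, 0]], [[0, 0, 0], [0, 0, 0]], [[0, 0, 0], [0, 0, 0]], [[0, 0, 0], [0, 0, 0]], [[0, 0, 0], [0, 0, 0]], [[0, 0, 0], [0, 0, 0]], [[0, 0, 0], [0, 0, 0]]], gripper=0.087)

```text
time_s: 17.92
position: [0.6102, -0.0307, 0.1461]
tcp_rot: [[0.936, 0.0, 0.351], [-0.351, -0.0, 0.936], [0.0, -1.0, 0.0]]
force: [-0.5, 0.1, -0.1]
opening: 0.993
```

Emit:
play_rows(commands=[[[0, 0, 0.005], [0, 0, 0]], [[0, 0, 0.015], [0, 0, 0]], [[0, 0, 0.035], [0, 0, 0]], [[0, 0, 0.06], [0, 0, 0]], [[0, 0, 0.09], [0, 0, 0]], [[0, 0, 0.12], [0, 0, 0]], [[0, 0, 0.14], [0, 0, 0]], [[0, 0, 0.15], [0, 0, 0]], [[0, 0, 0.15], [0, 0, 0]], [[0, 0, 0.15], [0, 0, 0]]])

```text
time_s: 19.18
position: [0.6096, -0.0306, 0.2951]
tcp_rot: [[0.936, -0.002, 0.351], [-0.351, 0.0, 0.936], [-0.002, -1.0, -0.0]]
force: [0.7, -0.3, 0.3]
opening: 0.995
```

```bash
python3 - <<'E'
from w import *
s,c,T=wrist('w6')
ims=[]
for n,(u,v) in (("scene",(370,240)),("side",(300,250))):
    c=capture(n);ims.append(cv2.resize(c['frame'][v-110:v+90,u-65:u+65,::-1],None,fx=2.9,fy=2.9))
    P=cloud(c);w=masks(c)[0]
    for k,(x,y,z) in dict(tall=(.61,-.03,.154),pot=(.602,.043,.054),squat=(.584,.26,.085)).items():
        m=(abs(P[...,0]-x)<.05)&(abs(P[...,1]-y)<.04)&(abs(P[...,2]-z)<.005)&w;q=P[m]
        print(n,k,len(q),q.mean(0) if len(q) else'',np.round(cv2.minEnclosingCircle(q[:,:2].astype(np.float32))[0],4) if len(q) else '')
cv2.imwrite('pics/s3.png',np.hstack(ims))
E
```

```text
t 19.175 pos [ 0.6096 -0.0306  0.2951] x [ 0.936 -0.351 -0.002] F [ 0.7 -0.3  0.3] open 0.9954421054522882 q [-13.4  26.3  81.   -0.   72.8   7.2]
scene tall 217 [ 0.61247899 -0.03335348  0.15332797] [ 0.6111 -0.0309]
scene pot 639 [0.60324125 0.03913312 0.05381161] [0.6009 0.0419]
scene squat 130 [0.5858303  0.25771583 0.08439578] [0.584  0.2592]
side tall 125 [ 0.6084162  -0.0306584   0.15218445] [ 0.6087 -0.0305]
side pot 526 [0.599184   0.04307969 0.05235692] [0.5998 0.0429]
side squat 200 [0.58314645 0.26060572 0.08303149] [0.5834 0.2603]
```

View pics/s3.png

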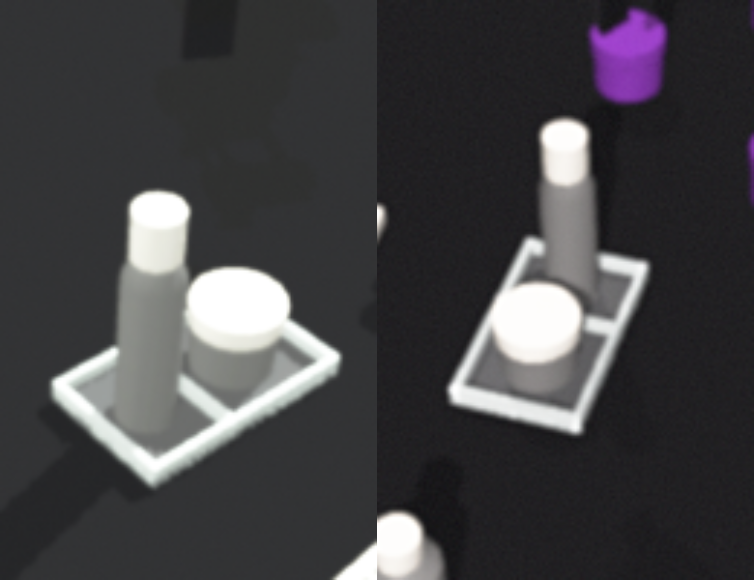

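Both objects stand upright in their bays (bottle 155, 310; pot 235, 330), and the gripper is clear.

```bash
python3 -c "
from rig import *
print(hand_in())"
```

```text
the job is handed in; nothing more can be done
None
```

The tray is loaded and the job is handed in at about 19 s, well inside the 64 s limit. I set the pot down in the wide bay and released it first, then did the same with the tall bottle in the narrow bay.

Each was lowered until light floor contact showed at the wrist (about 7 N for the pot, 3 N for the bottle) before I opened the gripper.

Last checks, from the scene and side cameras:

| Item | Measured centre (m) | Intended centre (m) | Top height (mm) |
|---|---|---|---|
| Pot | (0.600, 0.042) | (0.601, 0.043) | about 53, expected 54 |
| Tall bottle | (0.610, -0.031) | (0.610, -0.030) | about 153, expected 154 |

- **Upright and clear:** both stand upright inside their bays. The gripper is open, with its fingertips about 0.12 m above the bottle.
- **Squat bottle:** it measures the same as at the start, at (0.584, 0.260).
- **Purple look-alikes:** I never touched these and did not re-measure them at the end.
- **Failed or disagreeing checks:** none failed, and the two cameras agreed to within about 3 mm.

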